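Find the dragging roller by hand and replace it

TASK

One of the three rollers in the green roller bed has a bad bearing. First spin all three by hand where they sit, each by at least a tenth of a turn and with only a light touch on the bearings, to feel which one drags; then take that one out and lay it in the red tray, not dropping it, and set the new roller from the plywood cradle gently into the empty slots until both axle ends are fully home. Leave the good rollers in the bed and do not disturb the other things on the bench.

Things in the scene. Friction and masses are not known exactly. Their poses are not given: they have to be found in the camera images.
- bed: Green roller bed, fixed, on levelling feet, so that its height differs: two upright rails, sheet 4 thick, 370 long along its y, at x = -84 and +84, tops 66 high, cross-members under 20 high. Origin: centre of the rails' underside, 4 to 12 above the bench, z up; heights here are from it. Each rail has three open slots at y = -105, 0, +105, 12 wide, bottoms 49 high, mouths flared over the top 7 to 26 wide. A home roller lies along the bed's x, centre 54, top 73 high.
- seat1 (a point): Where a home roller's centre lies in the slots at y = -105 mm of the bed; axes as the bed's. The bearings stand light hand pressure only: keep the load on any roller in the bed, pressing or seating, below about 25 N.
- seat2 (a point): The same for the middle slots, y = 0.
- seat3 (a point): The same for the slots at y = +105 mm.
- roller_a_mid (a point): One of three rollers in the bed, alike to look at (their slots differ every time; the letter says nothing of which drags): aluminium tube dia 38 x 150 long, yellow label, on ball bearings on a steel axle 190 long. The last 20 of the axle at each end are square, 10 x 10, so the axle cannot turn in its slots. About 0.35 kg. Point: centre of the tube; x along the axle.
- roller_b_mid (a point): As roller_a_mid, another of the three.
- roller_c_mid (a point): As roller_a_mid, another of the three.
- tube_a (a joint): Turn of roller_a's tube on its axle, rad, 0 at the start, unlimited either way, by the right-hand rule about the roller's x. It stays where it is left: greased bearings, no coasting. A free roller turns under about 0.2 N drawn along its surface, the dragging one under about 3.5 N; shut fingertips laid on top with 6 to 15 N and drawn across it (along the bed's y) turn either.
- tube_b (a joint): Turn of roller_b's tube on its axle, rad, 0 at the start, unlimited either way, by the right-hand rule about the roller's x. It stays where it is left: greased bearings, no coasting.
- tube_c (a joint): Turn of roller_c's tube on its axle, rad, 0 at the start, unlimited either way, by the right-hand rule about the roller's x. It stays where it is left: greased bearings, no coasting.
- roller_a_ring (a point): Inner ring of the +x bearing of roller_a, 75 along its x from the middle. In the worn bearing it stands 0.02 mm proud: far too little to see or to read from noisy poses, only the judge's mark of which one drags.
- roller_b_ring (a point): Inner ring of the +x bearing of roller_b, 75 along its x from the middle. In the worn bearing it stands 0.02 mm proud: far too little to see or to read from noisy poses, only the judge's mark of which one drags.
- roller_c_ring (a point): Inner ring of the +x bearing of roller_c, 75 along its x from the middle. In the worn bearing it stands 0.02 mm proud: far too little to see or to read from noisy poses, only the judge's mark of which one drags.
- roller_d_mid (a point): The new roller, same make and size, free-running, in the slots of the plywood cradle; centre of its tube, 41 above the bench at the start, x along the axle. Its square axle ends sit level; lifted by the tube they stay so.
- cradle: Fixed plywood cradle 215 (x) x 80 (y), holds the new roller along its x by the axle ends, in open slots of two end blocks 53 high at x = -86 and +86. Origin: centre of the underside, z up.
- tray: Fixed red tray for worn rollers, 250 (x) x 136 (y) x 34 high outside, walls and floor 6 thick; ribs 6 high along its x at y = -51, -17, +17, +51 stop rollers from rolling. A roller lies along x in a trough between ribs, centre 25 above the bench. Origin: centre of the underside, z up.
- gouge: Bystander: wood-handled bowl gouge lying on the bench, 390 long. Origin at its underside.
- live_centre: Bystander: steel tailstock centre, dia 43 x 70 high, standing on its body with the point up. Origin at its underside.
- chuck: Bystander: four-jaw lathe chuck lying on its back, dia 100 x 52 high. Origin at its underside.
- wax: Bystander: amber jar of wax, dia 68 x 75 high. Origin at its underside.
- mug: Bystander: blue mug, dia 82 x 92 high. Origin at its underside.

How it is judged:
By the outcome, as a careful person would: the job done as asked, in the order asked, and still so for the second after the job is handed in, with the robot touching nothing.
It also fails if it takes over 69 s, if anything falls off the work surface, if the arm or the gripper's body presses on something with over 40 N, if the wrist force passes 120 N, or if a joint passes its speed limit or range.

ROBOT

A 6-joint arm with a two-finger parallel gripper is mounted at the origin on the work surface. World frame = base frame: x ahead of the robot, y to its left, z up, the work surface at z = 0. Lengths are in m, angles in rad, forces in N, time in s.
With the tool pointing down it reaches from about 0.35 to 0.85 m from the base axis. Payload 8.1 kg.
Tool frame: the origin (TCP) lies where the fingers leave the gripper's body, on its centre line; the fingertips stand 84 mm ahead of it and the grasp point (between the pads) lies 65 mm ahead of it; z points along the fingers, y is the line along which they close (so a half turn about z gives the same grasp; the last joint's range is limited). The gripper opens to 93 mm and grips with 3 to 60 N. Pads are 15 mm wide; open, the fingers measure 128 mm over their backs; the gripper's body (75 mm by 188 mm) begins 65 mm behind the grasp point.
Start: joints at [-1.235, 0.13, 1.488, -0, 1.523, -0.085], TCP at [0.245, -0.548, 0.303] pointing down, gripper open.
Joint ranges: [-2.96, 2.96], [-0.89, 2.26], [0.02, 2.5], [-1.34, 4.48], [0, 2.73], [-2.66, 2.66]. Speed limits (rad/s): [2.39, 2.39, 2.79, 3.14, 3.14, 3.14].

INTERFACE

Orientations are given as a rotation vector (axis times angle).
In Python, from plant import robot gives the robot as it stands.
- The arm moves only by the shell command python3 -m jog 'ROWS' [FORCE]. ROWS is text: rows parted by semicolons, each of 5 numbers parted by spaces: the opening, from 0 (shut) to 1 (fully open), then the shift along the tool's x, y, z in m, then the turn about the tool's z in degrees. A call has 1 to 10 rows; each row shifts and turns the commanded pose from where the row before left it, along the tool's axes as they then stand; what a row does not reach is not made up. A row lasts 1/12 s, in which the tool goes at most 41.7 mm and 7.16 degrees, less where a joint would pass 70% of its speed; a pose out of reach is approached as far as the arm can. A call with a gripper value outside its range is refused whole. The fingers move at their own pace and stop on an object; FORCE is the grip in N (left out, the last holds). Time passes only in rows, so rows that do not move let the fingers close. It gives the time, the measured TCP pose, the force, the opening and the grip force at its end, in the units of the state.
- robot.read_state(): the state, without advancing time (a new reading comes with each control period).
- robot.read_camera(name): name is "scene" or "top"; returns a dict with "color" (480x640x3 uint8, red, green, blue), "intrinsics" (3x3 intrinsics, pixels), "k1" (the pictures are not rectified: a ray, as slopes to the right and down, at radius r is drawn at 1 + k1 r^2 times it, then the intrinsics apply), "pose" (4x4, takes a point from camera to world coordinates). Camera axes: x right, y down, z forward; pixel columns grow to the right and rows downward; lengths in m; the calibration is good to about 2 mm. A picture is of the moment at which its call begins. There is no depth.
- robot.close_job(): hands the job in; it is judged then, once.
The state is a dict: "t": time; "q": joint angles; "dq": joint speeds; "joint_torque": joint torques, N m; "tool_pos": TCP position; "orientation": TCP orientation; "force": force on the tool from outside, world axes, zero at the start; "wrist_torque": the same for the moment, N m; "opening": finger opening in m; "gripper_force": force on a finger pad.
Only numpy, scipy, OpenCV 4.12 (cv2) and the standard library are available. Lean on these libraries where they do the work, as an engineer would, in place of code of your own. Each camera call takes 0.05 s, during which the arm holds its last target. There are 200 camera calls.

## Working session

There is one attempt and no reset: what is moved stays moved. The work goes in short steps, Python scripts to look and compute and a shell command to move; the robot and the scene stay as the last step left them, time stands still between calls to the robot, and variables do not carry over. Pictures are saved under pics/ and viewed, at most 10 in all, crops included, and the job is handed in when it is done.

```bash
mkdir -p pics; ls; python3 - <<'E'
from plant import robot
import cv2,numpy as np
for n in("scene","top"):
    c=robot.read_camera(n); cv2.imwrite(f"pics/{n}0.png",c["color"][:,:,::-1])
    print(n,c["intrinsics"].tolist(),c["k1"],np.round(c["pose"],4).tolist())
s=robot.read_state(); print(s)
E
```

```text
pics
scene [[433.20351452663425, 0.0, 327.7361982679708], [0.0, 433.20351452663425, 243.63143642615165], [0.0, 0.0, 1.0]] -0.08372198675259514 [[-0.4583, 0.5482, -0.6996, 1.3941], [0.8888, 0.2874, -0.357, 0.3995], [0.0054, -0.7854, -0.6189, 0.7518], [0.0, 0.0, 0.0, 1.0]]
top [[506.7356278888535, 0.0, 322.4136852746698], [0.0, 506.7356278888535, 232.74673725299], [0.0, 0.0, 1.0]] 0.023618216479790226 [[-0.0193, -0.9937, 0.1101, 0.4676], [-0.9998, 0.0185, -0.0078, 0.019], [0.0057, -0.1102, -0.9939, 1.5532], [0.0, 0.0, 0.0, 1.0]]
{'t': 0.1, 'q': array([-1.23536982e+00,  1.31093640e-01,  1.48914317e+00,  4.12756390e-05,
        1.52300114e+00, -8.54278022e-02]), 'dq': array([-0.00042313, -0.0016818 , -0.00331365,  0.00054346, -0.00017897,
        0.00167544]), 'joint_torque': array([ 1.03481503e-03, -5.61336565e+01, -4.93097734e+01,  7.70403701e-02,
        2.90884310e-02, -3.43788588e-05]), 'tool_pos': array([ 0.24502018, -0.54729183,  0.3018024 ]), 'orientation': array([-3.07069389e+00, -6.55863357e-01,  2.57821002e-04]), 'force': array([ 0.74795548, -0.19376653, -0.61528844]), 'wrist_torque': array([0.0152374 , 0.04334934, 0.03793328]), 'gripper_force': 0.0, 'opening': 0.09312462386914856}
```

View pics/top0.png

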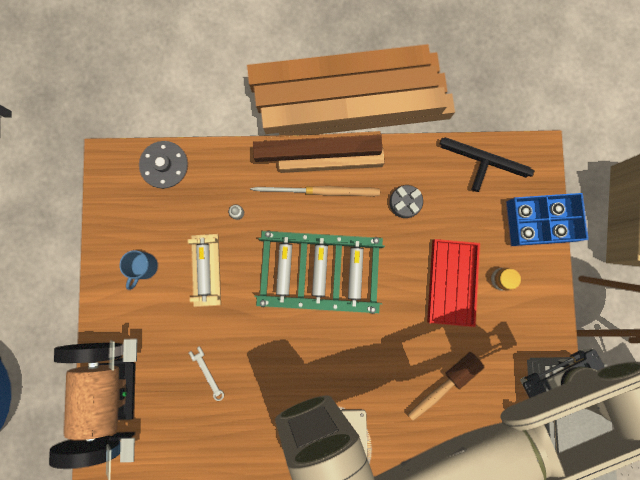

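View pics/scene0.png

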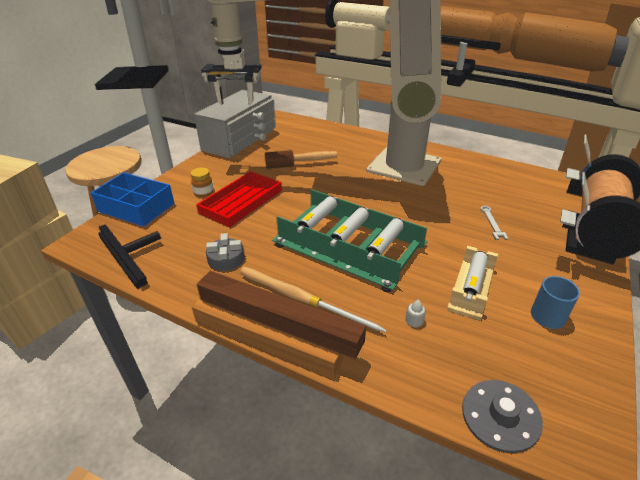

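The top view shows the bed around (320,271) with rollers at columns 283, 320 and 356. The cradle is at (205,270), the tray at (455,282), and up in the image is +x while left is +y. The scene view confirms this. Next I'll take enlarged crops.

```bash
python3 - <<'E'
import cv2,numpy as np
t=cv2.imread("pics/top0.png"); s=cv2.imread("pics/scene0.png")
def crop(im,x,y,w,h,k):
    c=cv2.resize(im[y:y+h,x:x+w],None,fx=k,fy=k,interpolation=cv2.INTER_CUBIC)
    for i in range(0,w,10):cv2.line(c,(i*k,0),(i*k,8 if i%50 else 18),(255,0,255),1)
    for i in range(0,h,10):cv2.line(c,(0,i*k),(8 if i%50 else 18,i*k),(255,0,255),1)
    return c
cv2.imwrite("pics/c1.png",crop(t,250,225,140,95,5))
a=crop(t,180,225,60,100,6);b=crop(t,420,225,70,100,6)
cv2.imwrite("pics/c2.png",np.hstack([a,b]))
cv2.imwrite("pics/c3.png",crop(s,270,180,160,115,5))
E
```

```text
(no output)
```

View pics/c1.png

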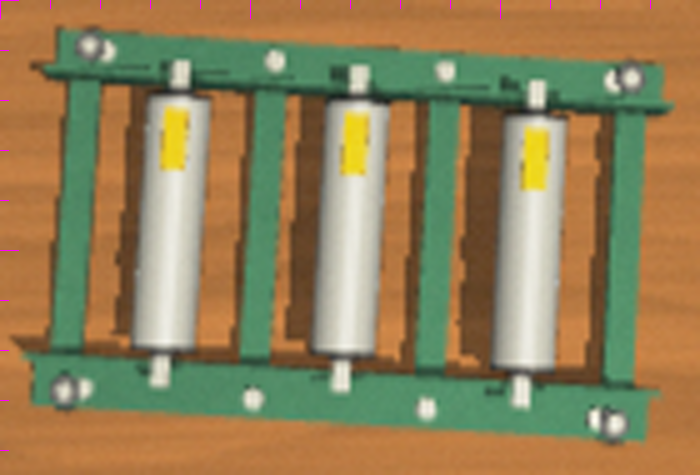

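View pics/c2.png

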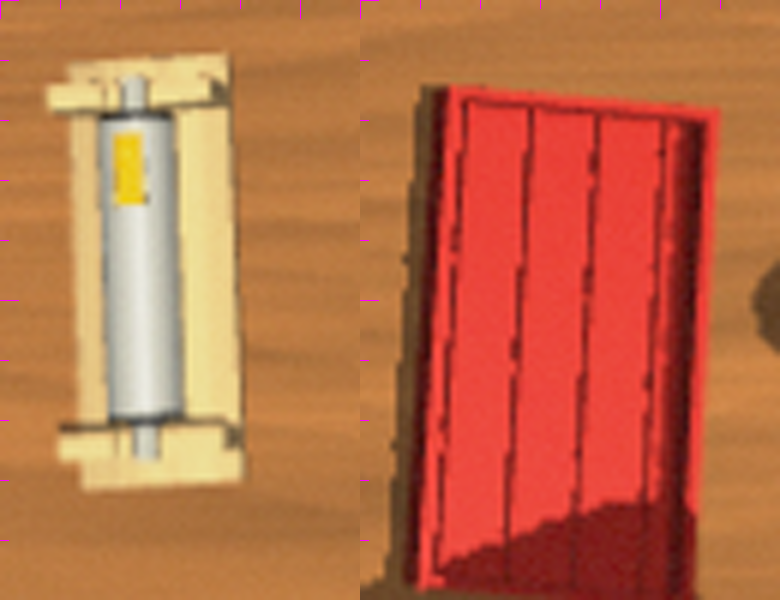

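View pics/c3.png

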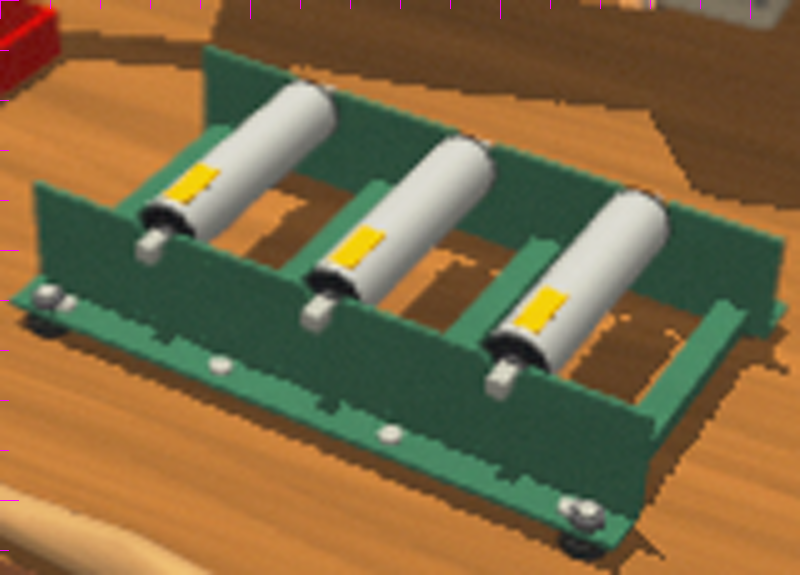

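The crops give usable tip pixels for the three axles (L about (286,237)/(282,302), and M and R likewise), the cradle roller tips and the tray rim corners. I'll fit poses to these.

```bash
cat > h.py <<'E'
import numpy as np
from plant import robot
from scipy.optimize import least_squares
cams={n:robot.read_camera(n) for n in("scene","top")}
def proj(n,P):
    c=cams[n];T=c["pose"];p=(np.atleast_2d(P)-T[:3,3])@T[:3,:3]
    s=p[:,:2]/p[:,2:];s=s*(1+c["k1"]*(s**2).sum(1,keepdims=True))
    K=c["intrinsics"];return s*[K[0,0],K[1,1]]+K[:2,2]
def place(b,P):
    c,s=np.cos(b[2]),np.sin(b[2]);P=np.array(P,float)
    return P@np.array([[c,-s,0],[s,c,0],[0,0,1]]).T+[b[0],b[1],b[3]]
def fit(obs,x0,fixz=None):
    # obs: (cam,local pt,pixel)
    f=lambda b:np.concatenate([proj(c,place([*b[:3],b[3] if fixz is None else fixz],[p]))[0]-u for c,p,u in obs])
    r=least_squares(f,x0 if fixz is None else x0[:3]);return r.x,np.round(f(r.x).reshape(-1,2),2)
E
python3 - <<'E'
from h import *
T=lambda x,y:(250+x/5,225+y/5); S=lambda x,y:(270+x/5,180+y/5)
o=[]
for y,a,b,s in((.105,(182,60),(159,387),(500,378)),(0,(361,66),(340,392),(317,310)),(-.105,(538,80),(520,408),(150,245))):
    o+=[("top",(.095,y,.059),T(*a)),("top",(-.095,y,.059),T(*b)),("scene",(.095,y,.054),S(*s))]
b,r=fit(o,[.5,.02,0,.008]);print("bed",b,r.tolist())
b2,r=fit([q for q in o if q[0]=="top"],[.5,.02,0,0],.008);print("bed top only",b2)
C=lambda x,y:(180+x/6,225+y/6)
b,r=fit([("top",(.095,0,.046),C(133,76)),("top",(-.095,0,.046),C(146,460))],[.5,.37,0,0],0);print("cradle",b,r.tolist())
C=lambda x,y:(420+(x-360)/6,225+y/6)
b,r=fit([("top",(.125,.068,.034),C(448,86)),("top",(.125,-.068,.034),C(719,108)),("top",(-.125,-.068,.034),(475,326)),("top",(-.125,.068,.034),C(418,588))],[.5,-.37,0,0],0);print("tray",b,r.tolist())
E
```

```text
bed [ 0.51772027  0.01894393 -0.06744863  0.01652134] [[-1.44, 0.42], [-0.57, 0.43], [-1.39, -0.01], [-1.44, 0.95], [-0.44, 1.18], [-1.5, -0.16], [-1.04, -0.11], [-0.11, -0.25], [-2.12, 0.1]]
bed top only [ 0.51921889  0.01646498 -0.07936352]
cradle [0.53188933 0.36193685 0.04117207] [[-0.01, -0.1], [0.01, 0.1]]
tray [ 0.47947916 -0.38489178 -0.10450811] [[-0.16, -0.41], [-0.12, -0.22], [0.5, 0.83], [-0.22, -0.23]]
```

```bash
cat > to.py <<'E'
import sys,numpy as np
from plant import robot
from scipy.spatial.transform import Rotation as R
s=robot.read_state();r=R.from_rotvec(s["orientation"]);p=s["tool_pos"]
x=r.as_matrix()[:,0];yaw=np.arctan2(x[1],x[0])
np.set_printoptions(precision=4,suppress=True)
print("t",round(s["t"],2),"p",p,"yaw",round(np.degrees(yaw),2),"z",r.as_matrix()[:,2],"F",s["force"],"open",round(s["opening"],4),"g",round(s["gripper_force"],2))
if len(sys.argv)>=5:
    t=np.array(list(map(float,sys.argv[1:4])));ty=float(sys.argv[4])
    a=np.radians(ty);M=np.array([[np.cos(a),np.sin(a),0],[np.sin(a),-np.cos(a),0],[0,0,-1]])
    print("turn",round(np.degrees(yaw)-ty,2),"shift now-axes mm",1e3*r.as_matrix().T@(t-p),"shift after turn mm",1e3*M.T@(t-p))
E
python3 - <<'E'
from h import *
k=np.array([.4,.4])
T=lambda x,y:np.array((250+x/5,225+y/5))-k; S=lambda x,y:np.array((270+x/5,180+y/5))-k
o=[];o2=[]
for y,a,b,s in((.105,(182,60),(159,387),(500,378)),(0,(361,66),(340,392),(317,310)),(-.105,(538,80),(520,408),(150,245))):
    o+=[("top",(.095,y,.059),T(*a)),("top",(-.095,y,.059),T(*b))];o2+=[("scene",(.095,y,.054),S(*s))]
for z in(.004,.008,.012):
    b,r=fit(o,[.5,.02,0,0],z);print("bed",z,b,[np.round(place([*b,z],[0,y,.054]),4).tolist() for y in(-.105,0,.105)])
    print(r.tolist(),[np.round(proj(c,place([*b,z],[p]))[0]-u,2).tolist() for c,p,u in o2])
E
python3 to.py .5123 -.087 .195 -4.4
```

```text
bed 0.004 [ 0.52054074  0.01760986 -0.07931317] [[0.5122, -0.0871, 0.058], [0.5205, 0.0176, 0.058], [0.5289, 0.1223, 0.058]]
[[0.09, -0.11], [0.24, -0.73], [-0.24, 0.83], [0.03, 0.44], [-0.17, 0.17], [0.03, -0.57]] [[-2.89, 4.89], [-2.49, 4.38], [-2.6, 4.33]]
bed 0.008 [ 0.52040763  0.01761288 -0.07931314] [[0.5121, -0.0871, 0.062], [0.5204, 0.0176, 0.062], [0.5287, 0.1223, 0.062]]
[[0.0, -0.2], [0.14, -0.65], [-0.23, 0.74], [0.03, 0.52], [-0.07, 0.09], [0.12, -0.48]] [[-2.77, 3.62], [-2.45, 3.14], [-2.63, 3.1]]
bed 0.012 [ 0.52027455  0.0176159  -0.0793131 ] [[0.512, -0.0871, 0.066], [0.5203, 0.0176, 0.066], [0.5286, 0.1223, 0.066]]
[[-0.09, -0.3], [0.04, -0.57], [-0.23, 0.65], [0.02, 0.61], [0.04, 0.01], [0.21, -0.39]] [[-2.65, 2.35], [-2.41, 1.88], [-2.66, 1.87]]
t 0.3 p [ 0.2451 -0.5475  0.3024] yaw 24.11 z [-0.0002  0.0006 -1.    ] F [-0.2149 -0.6706  0.1201] open 0.0928 g 0.0
turn 28.51 shift now-axes mm [ 432.046  -311.0937  107.5778] shift after turn mm [ 231.1155 -479.6626  107.3563]
```

```bash
python3 -m jog '0 0 0 0 7.12;0 0 0 0 7.12;0 0 0 0 7.12;0 0 0 0 7.12;0 .0175 -.036 0 0;0 .0175 -.036 0 0;0 .0175 -.036 0 0;0 .0175 -.036 0 0;0 .0175 -.036 0 0;0 .0175 -.036 0 0' 10; python3 to.py .511 -.1 .19 -4.54
```

```text
t: 1.13
tool_pos: [0.3668, -0.3386, 0.3028]
orientation: [3.139, -0.12, 0.0]
force: [0.7, 0.1, 0.2]
opening: 0.0309
gripper_force: 0.0
t 1.13 p [ 0.3668 -0.3386  0.3028] yaw -4.39 z [ 0.0003 -0.0002 -1.    ] F [0.733  0.1343 0.2248] open 0.0309 g 0.0
turn 0.15 shift now-axes mm [ 125.4988 -248.9294  112.7783] shift after turn mm [ 124.8977 -249.2298  112.7821]
```

```bash
python3 -m jog '0 .0175 -.036 0 0;0 .0175 -.036 0 0;0 .0175 -.036 0 0;0 .0175 -.036 .02 0;0 .0175 -.036 .03 0;0 .0175 -.036 .03 0;0 .018 -.035 .01 0;0 0 0 0 0;0 0 0 0 0'; python3 to.py .511 -.1 .19 -4.54
```

```text
t: 1.88
tool_pos: [0.4999, -0.1112, 0.2229]
orientation: [-3.139, 0.113, 0.003]
force: [-0.4, 0.3, -0.2]
opening: 0.001
gripper_force: 0.0
t 1.88 p [ 0.4999 -0.1112  0.2229] yaw -4.14 z [-0.0022  0.0008 -1.    ] F [-0.3804  0.2805 -0.2346] open 0.001 g 0.0
turn 0.4 shift now-axes mm [ 10.2982 -11.9968  32.9326] shift after turn mm [ 10.1403 -12.0875  32.9485]
```

```bash
python3 -m jog '0 .005 -.006 .015 .3;0 .005 -.006 .015 0;0 0 0 .006 0;0 0 0 0 0;0 0 0 .004 0;0 0 0 0 0'; python3 to.py .511 -.1 .165 -4.54
```

```text
t: 2.38
tool_pos: [0.5107, -0.103, 0.1845]
orientation: [3.139, -0.13, 0.001]
force: [-0.3, -0.3, 0.1]
opening: 0.0004
gripper_force: 0.0
t 2.38 p [ 0.5107 -0.103   0.1845] yaw -4.73 z [ 0.0004 -0.0004 -1.    ] F [-0.3429 -0.2796  0.1015] open 0.0004 g 0.0
turn -0.19 shift now-axes mm [ 0.0802 -3.0513 19.5016] shift after turn mm [ 0.0993 -3.0447 19.5025]
```

```bash
python3 -m jog '0 0 -.001 .004 0;0 0 0 .004 0;0 0 0 .003 0;0 0 0 0 0'; for i in 1 2; do :; done; python3 -m jog '0 0 0 .001 0;0 0 0 0 0'; python3 -m jog '0 0 0 .001 0;0 0 0 0 0';python3 -m jog '0 0 0 .001 0;0 0 0 0 0'
```

```text
t: 2.72
tool_pos: [0.5105, -0.1011, 0.1724]
orientation: [-3.139, 0.128, 0.002]
force: [-0.3, -0.3, -0.3]
opening: 0.0008
gripper_force: 0.0
t: 2.88
tool_pos: [0.5109, -0.1011, 0.172]
orientation: [-3.139, 0.128, 0.0]
force: [0.3, 0.3, -0.5]
opening: 0.0005
gripper_force: 0.0
t: 3.05
tool_pos: [0.5109, -0.1011, 0.1711]
orientation: [3.139, -0.128, 0.0]
force: [-0.2, -0.4, -0.0]
opening: 0.0005
gripper_force: 0.0
t: 3.22
tool_pos: [0.5109, -0.1011, 0.17]
orientation: [-3.139, 0.128, 0.0]
force: [-0.9, -0.6, 0.2]
opening: 0.0006
gripper_force: 0.0
```

```bash
for i in 1; do :; done; python3 -m jog '0 0 0 .001 0;0 0 0 0 0' | sed -n '2p;4p'; python3 -m jog '0 0 0 .001 0;0 0 0 0 0'| sed -n '2p;4p'
```

```text
tool_pos: [0.5108, -0.1011, 0.169]
force: [0.1, 0.5, -0.0]
tool_pos: [0.5108, -0.1011, 0.168]
force: [-0.5, 0.2, 0.2]
```

```bash
python3 -m jog '0 0 0 .001 0;0 0 0 0 0' | sed -n '2p;4p'; python3 -m jog '0 0 0 .001 0;0 0 0 0 0'| sed -n '2p;4p'
```

```text
tool_pos: [0.5108, -0.1011, 0.1669]
force: [-0.9, -0.3, 0.3]
tool_pos: [0.5108, -0.1011, 0.1659]
force: [0.3, -0.2, 0.5]
```

```bash
python3 -m jog '0 0 0 .001 0;0 0 0 0 0' | sed -n '2p;4p'
```

```text
tool_pos: [0.5109, -0.1012, 0.165]
force: [0.9, 1.4, 1.4]
```

```bash
python3 -m jog '0 0 0 .001 0;0 0 0 0 0' | sed -n '2p;4p'
```

```text
tool_pos: [0.511, -0.1015, 0.1644]
force: [-0.9, -1.6, 2.8]
```

```bash
python3 -m jog '0 0 0 .0005 0;0 0 0 0 0' | sed -n '2p;4p'
```

```text
tool_pos: [0.511, -0.1017, 0.1641]
force: [-2.3, -3.3, 4.8]
```

```bash
python3 -m jog '0 0 0 -.005 0;0 0 -.006 0 0;0 0 0 .003 0;0 0 0 0 0' | sed -n '2p;4p'; python3 -m jog '0 0 0 .001 0;0 0 0 0 0' | sed -n '2p;4p'
```

```text
tool_pos: [0.5121, -0.0955, 0.1671]
force: [-3.8, -3.8, 11.1]
tool_pos: [0.5122, -0.0961, 0.1666]
force: [-6.6, -5.8, 15.1]
```

```bash
python3 -m jog '0 0 0 -.006 0;0 0 -.008 0 0;0 0 0 .003 0;0 0 0 0 0' | sed -n '2p;4p'; python3 to.py
```

```text
tool_pos: [0.5127, -0.0864, 0.1684]
force: [-2.1, 0.7, 10.3]
t 5.22 p [ 0.5127 -0.0864  0.1684] yaw -4.61 z [ 0.0015  0.0001 -1.    ] F [-2.0732  0.6684 10.341 ] open 0.0003 g 5.06
```

```bash
python3 -m jog '0 0 0 .001 0;0 0 0 0 0' | sed -n '2p;4p'
```

```text
tool_pos: [0.5128, -0.0867, 0.1683]
force: [-5.7, 1.9, 18.6]
```

```bash
python3 -m jog '0 0 0 .0005 0;0 0 0 0 0' | sed -n '2p;4p'
```

```text
tool_pos: [0.5128, -0.0868, 0.1682]
force: [-6.9, 2.0, 22.0]
```

```bash
python3 -m jog '0 0 0 -.005 0;0 0 .006 0 0;0 0 0 .0035 0;0 0 0 0 0' | sed -n '2p;4p'; python3 -m jog '0 0 -.003 0 0;0 0 -.003 0 0' | sed -n '2p;4p'
```

```text
tool_pos: [0.5119, -0.0938, 0.1677]
force: [-1.3, -1.9, 8.2]
tool_pos: [0.5125, -0.0878, 0.1684]
force: [-3.4, -0.4, 13.0]
```

```bash
python3 -m jog '0 0 -.003 0 0;0 0 -.003 0 0' | sed -n '2p;4p'
```

```text
tool_pos: [0.513, -0.0815, 0.1683]
force: [-3.6, -0.2, 13.0]
```

```bash
python3 -m jog '0 0 -.003 0 0;0 0 -.003 0 0' | sed -n '2p;4p'
```

```text
tool_pos: [0.5134, -0.0751, 0.1678]
force: [1.1, 0.6, 3.6]
```

```bash
python3 -m jog '0 0 0 -.01 0;0 0 -.0285 0 0;0 0 -.029 0 0;0 0 -.029 0 0;0 0 0 0 0;0 0 0 .009 0;0 0 0 0 0' | sed -n '2p;4p'; python3 -m jog '0 0 0 .001 0;0 0 0 0 0' | sed -n '2p;4p'; python3 -m jog '0 0 -.003 0 0;0 0 -.003 0 0' | sed -n '2p;4p'
```

```text
tool_pos: [0.5206, 0.0105, 0.1681]
force: [1.2, -0.1, 3.3]
tool_pos: [0.5206, 0.0097, 0.1679]
force: [-0.1, -0.2, 7.2]
tool_pos: [0.5211, 0.015, 0.1684]
force: [-4.1, -5.4, 14.7]
```

```bash
python3 -m jog '0 0 -.003 0 0;0 0 -.003 0 0' | sed -n '2p;4p'
```

```text
tool_pos: [0.5216, 0.0209, 0.1686]
force: [-3.6, -3.7, 11.6]
```

```bash
python3 -m jog '0 0 -.003 0 0;0 0 -.003 0 0' | sed -n '1p;2p;4p'
```

```text
t: 7.63
tool_pos: [0.5221, 0.027, 0.1685]
force: [-2.5, -2.3, 9.0]
```

```bash
python3 -m jog '0 0 0 -.01 0;0 0 -.0285 0 0;0 0 -.029 0 0;0 0 -.030 0 0;0 0 0 0 0;0 0 0 .009 0;0 0 0 0 0' | sed -n '2p;4p'; python3 -m jog '0 0 0 .001 0;0 0 0 0 0' | sed -n '2p;4p'; python3 -m jog '0 0 -.003 0 0;0 0 -.003 0 0' | sed -n '2p;4p'
```

```text
tool_pos: [0.5292, 0.1148, 0.1679]
force: [1.4, -1.0, 1.7]
tool_pos: [0.5292, 0.1143, 0.1677]
force: [1.1, -2.0, 3.6]
tool_pos: [0.5298, 0.1202, 0.1684]
force: [-1.3, -0.7, 11.8]
```

```bash
python3 -m jog '0 0 -.003 0 0;0 0 -.003 0 0' | sed -n '2p;4p'
```

```text
tool_pos: [0.5303, 0.1266, 0.1685]
force: [-0.9, 0.0, 10.3]
```

```bash
python3 -m jog '0 0 -.003 0 0;0 0 -.003 0 0' | sed -n '1p;2p;4p'; python3 -m jog '.62 0 0 -.041 0;.62 0 0 -.02 0;.62 0 .041 0 0;.62 0 .041 0 0;.62 0 .035 0 0;.62 0 0 0 0;.62 0 0 0 0'; python3 to.py; python3 - <<'E'
from plant import robot
import cv2,numpy as np
t=robot.read_camera("top")["color"][:,:,::-1];s=robot.read_camera("scene")["color"][:,:,::-1]
cv2.imwrite("pics/t1.png",t);cv2.imwrite("pics/s1.png",s)
a=cv2.resize(t[215:325,240:400],None,fx=5,fy=5,interpolation=cv2.INTER_CUBIC)[:,:]
cv2.imwrite("pics/c4.png",cv2.resize(s[80:300,240:440],None,fx=3,fy=3)[:600])
cv2.imwrite("pics/c5.png",a)
E
```

```text
t: 8.88
tool_pos: [0.5307, 0.1327, 0.1681]
force: [-0.0, -0.0, 4.3]
t: 9.47
tool_pos: [0.5199, 0.0145, 0.2277]
orientation: [3.138, -0.136, -0.002]
force: [0.7, 0.1, -0.7]
opening: 0.0424
gripper_force: 0.0
t 9.47 p [0.5199 0.0145 0.2277] yaw -4.96 z [-0.0016 -0.0001 -1.    ] F [ 0.6988  0.0973 -0.734 ] open 0.0424 g 0.0
```

View pics/s1.png

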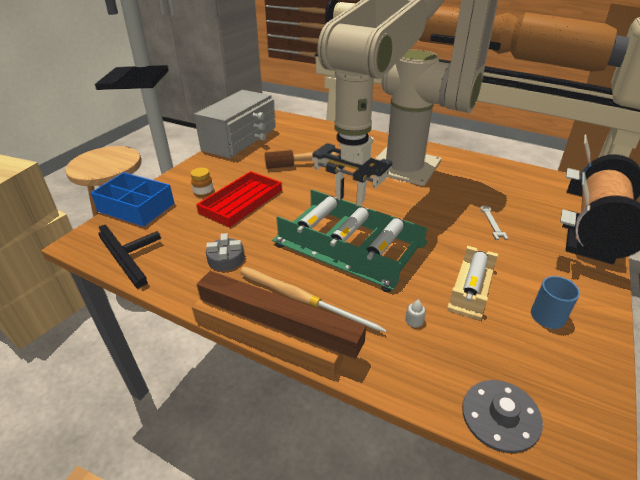

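The scene view shows the gripper above the middle roller. I'll zoom in on the labels.

```bash
python3 - <<'E'
import cv2
s=cv2.imread("pics/s1.png");cv2.imwrite("pics/c6.png",cv2.resize(s[180:290,270:430],None,fx=5,fy=5,interpolation=cv2.INTER_CUBIC))
E
```

```text
(no output)
```

View pics/c6.png

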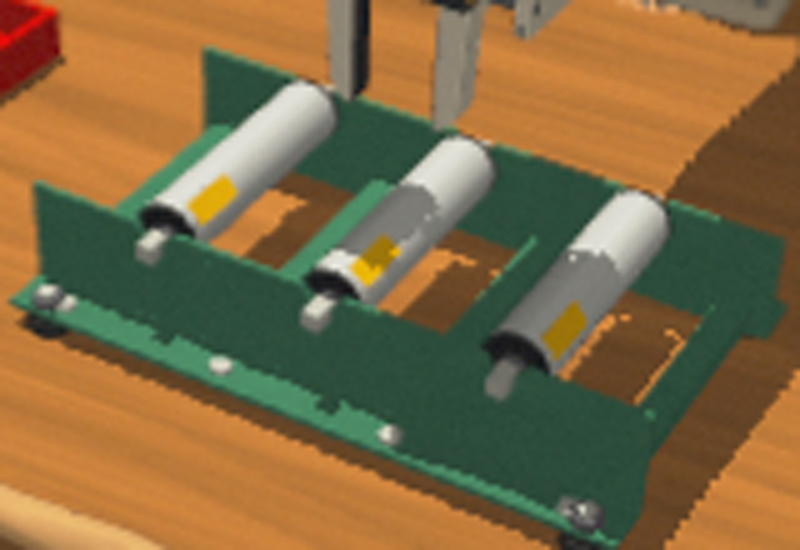

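The labels moved about 15 mm across on all three rollers. The middle one moved least and dragged at about 3.7 N, against about 0 N for the others. I'll draw the middle one again to be sure of the turn.

```bash
python3 -m jog '0 0 .001 .04 0;0 0 .001 .01 0;0 0 .0005 .008 0;0 0 0 0 0;0 0 0 0 0' | sed -n '1,2p;4,5p'; python3 to.py .5205 .0105 .1673 -4.54
```

```text
t: 9.98
tool_pos: [0.5203, 0.0155, 0.1708]
force: [0.6, -0.8, -0.0]
opening: 0.0267
t 9.98 p [0.5203 0.0155 0.1708] yaw -4.62 z [-0.0008  0.0001 -1.    ] F [ 0.6231 -0.7917 -0.0317] open 0.0267 g 0.0
turn -0.08 shift now-axes mm [0.5716 4.9956 3.5414] shift after turn mm [0.5616 4.9962 3.5422]
```

```bash
python3 -m jog '0 0 .005 0 0;0 0 0 0 0;0 0 0 0 0;0 0 0 0 0;0 0 0 .0025 0;0 0 0 .001 0;0 0 0 0 0' | sed -n '1,2p;4,5p'; python3 -m jog '0 0 -.003 0 0;0 0 -.003 0 0;0 0 -.003 0 0;0 0 -.002 0 0' | sed -n '2p;4p'; python3 -m jog '0 0 -.003 0 0;0 0 -.003 0 0' | sed -n '2p;4p';
```

```text
t: 10.57
tool_pos: [0.5204, 0.0098, 0.1677]
force: [-0.4, -0.4, 4.9]
opening: 0.0004
tool_pos: [0.5214, 0.0205, 0.1686]
force: [-3.1, -2.4, 11.0]
tool_pos: [0.5219, 0.0264, 0.1686]
force: [-2.9, -4.1, 10.1]
```

```bash
python3 -m jog '.7 0 0 -.012 0;.7 -.001 .006 0 0;.7 0 0 0 0;.7 0 0 0 0;.7 0 0 0 0;.7 0 0 0 0;.7 0 0 0 0;.7 0 0 0 0' | sed -n '1,2p;4,5p'; python3 to.py .5205 .0201 .1305 -4.54
```

```text
t: 11.73
tool_pos: [0.5197, 0.021, 0.1789]
force: [0.7, -0.4, -0.1]
opening: 0.0494
t 11.73 p [0.5197 0.021  0.1789] yaw -4.67 z [-0.0005  0.     -1.    ] F [ 0.6546 -0.388  -0.1105] open 0.0494 g 0.0
turn -0.13 shift now-axes mm [ 0.8614  0.8832 48.3514] shift after turn mm [ 0.8369  0.8857 48.3517]
```

```bash
python3 -m jog '.7 .001 .001 .008 0;.7 0 0 .01 0;.7 0 0 .015 0;.7 0 0 .015 0;.7 0 0 0 0' | sed -n '1,2p;4,5p'; python3 -m jog '.3 0 0 0 0;.3 0 0 0 0;.3 0 0 0 0;.3 0 0 0 0;.3 0 0 0 0' 6; python3 to.py .5205 .0201 .1305 -4.54
```

```text
t: 12.15
tool_pos: [0.5182, 0.0201, 0.1268]
force: [-1.6, -0.4, -0.3]
opening: 0.065
t: 12.57
tool_pos: [0.5214, 0.0199, 0.132]
orientation: [3.139, -0.128, 0.002]
force: [0.8, 1.3, 1.6]
opening: 0.0376
gripper_force: 6.0
t 12.57 p [0.5214 0.0199 0.132 ] yaw -4.67 z [ 0.0016 -0.0001 -1.    ] F [0.8352 1.2965 1.5933] open 0.0376 g 6.0
turn -0.13 shift now-axes mm [-0.887  -0.1014  1.5184] shift after turn mm [-0.8843 -0.1034  1.5198]
```

```bash
python3 -m jog '.3 0 0 0 0;.3 0 0 0 0;.3 0 0 -.003 0;.3 0 0 -.005 0;.3 0 0 -.008 0;.3 0 0 -.01 0;.3 0 0 -.02 0;.3 0 0 -.03 0;.3 0 0 0 0' 20; python3 to.py .4795 -.384 .23 -6
```

```text
t: 13.32
tool_pos: [0.5237, 0.0198, 0.214]
orientation: [3.139, -0.128, 0.014]
force: [0.3, 0.5, -2.4]
opening: 0.0378
gripper_force: 20.0
t 13.32 p [0.5237 0.0198 0.214 ] yaw -4.67 z [ 0.0091 -0.0005 -1.    ] F [ 0.2702  0.5319 -2.433 ] open 0.0378 g 20.0
turn 1.33 shift now-axes mm [-11.08   406.0776 -16.1765] shift after turn mm [ -1.7662 406.2322 -15.9925]
```

Gripping at the roller's centre puts the fingertips as low as the tube, so they would hit the tray ribs. I'll set it back in its slots and regrip about 8 mm higher.

```bash
python3 -m jog '.3 0 0 -.0001 0;.3 0 0 .02 0;.3 0 0 .02 0;.3 0 0 .015 0;.3 0 0 .01 0;.3 0 0 .004 0;.3 0 0 .003 0;.3 0 0 .001 0;.3 0 0 0 0;.3 0 0 0 0'|sed -n '1,2p;4p'; python3 -m jog '.3 0 0 .001 0;.3 0 0 .001 0;.3 0 0 0 0'|sed -n '1,2p;4p'
```

```text
t: 14.15
tool_pos: [0.5215, 0.0199, 0.1352]
force: [0.6, 0.1, -3.1]
t: 14.4
tool_pos: [0.5209, 0.0199, 0.1324]
force: [-0.3, 1.2, -3.9]
```

```bash
python3 -m jog '.3 0 0 .001 0;.3 0 0 0 0'|sed -n '1,2p;4p'; python3 to.py
```

```text
t: 14.57
tool_pos: [0.521, 0.02, 0.132]
force: [-2.7, -0.6, 3.0]
t 14.57 p [0.521 0.02  0.132] yaw -4.67 z [ 0.0004 -0.     -1.    ] F [-2.7028 -0.5711  3.0302] open 0.0375 g 20.0
```

Seated with about 6 N. I'll open slightly, rise 8 mm and regrip.

```bash
python3 -m jog '.5 0 0 0 0;.5 0 0 0 0;.5 0 0 -.004 0;.5 0 0 -.005 0;.5 0 0 0 0;.3 0 0 0 0;.3 0 0 0 0;.3 0 0 0 0' 6; python3 to.py
```

```text
t: 15.23
tool_pos: [0.521, 0.02, 0.1405]
orientation: [-3.139, 0.128, -0.001]
force: [0.4, 0.3, 2.8]
opening: 0.0377
gripper_force: 6.0
t 15.23 p [0.521  0.02   0.1405] yaw -4.67 z [ 0.0005  0.     -1.    ] F [0.3703 0.2761 2.7816] open 0.0377 g 6.0
```

```bash
python3 -m jog '.3 0 0 0 0;.3 0 0 0 0;.3 0 0 -.003 0;.3 0 0 -.005 0;.3 0 0 -.008 0;.3 0 0 -.01 0;.3 0 0 -.02 0;.3 0 0 -.03 0;.3 0 0 0 0' 20; python3 to.py .4805 -.381 .23 -6
```

```text
t: 15.98
tool_pos: [0.5237, 0.0198, 0.2232]
orientation: [3.139, -0.128, 0.015]
force: [2.4, -0.2, -1.2]
opening: 0.0374
gripper_force: 20.0
t 15.98 p [0.5237 0.0198 0.2232] yaw -4.67 z [ 0.0092 -0.0005 -1.    ] F [ 2.4149 -0.2147 -1.1545] open 0.0374 g 20.0
turn 1.33 shift now-axes mm [-10.3542 403.0091  -7.0263] shift after turn mm [ -1.0407 403.1441  -6.8329]
```

```bash
python3 -m jog '.3 0 .015 0 0.7;.3 0 .03 0 0.6;.3 0 .036 0 0;.3 0 .036 0 0;.3 0 .036 0 0;.3 0 .036 0 0;.3 0 .036 0 0;.3 0 .036 0 0;.3 0 .036 0 0;.3 0 .036 0 0'; python3 to.py .4805 -.381 .15 -6
```

```text
t: 16.82
tool_pos: [0.4862, -0.313, 0.2161]
orientation: [3.137, -0.164, 0.0]
force: [0.9, 0.1, -2.7]
opening: 0.0375
gripper_force: 20.0
t 16.82 p [ 0.4862 -0.313   0.2161] yaw -5.97 z [ 0.0002 -0.0001 -1.    ] F [ 0.8781  0.0614 -2.6654] open 0.0375 g 20.0
turn 0.03 shift now-axes mm [ 1.355  68.1977 66.121 ] shift after turn mm [ 1.4013 68.2008 66.1169]
```

```bash
python3 -m jog '.3 0 .03 0 0;.3 0 .025 0 0;.3 0 .012 0 0;.3 0 0 0 0;.3 0 0 0 0;.3 0 0 0 0'|sed -n '1,2p;4p'; python3 to.py .4805 -.381 .15 -6; python3 - <<'E'
from plant import robot
import cv2,numpy as np
t=robot.read_camera("top")["color"][:,:,::-1];s=robot.read_camera("scene")["color"][:,:,::-1]
cv2.imwrite("pics/t2.png",t);cv2.imwrite("pics/s2.png",s)
cv2.imwrite("pics/c7.png",np.hstack([cv2.resize(t[225:335,420:500],None,fx=5,fy=5,interpolation=cv2.INTER_CUBIC),cv2.resize(s[130:240,185:265],None,fx=5,fy=5,interpolation=cv2.INTER_CUBIC)]))
E
```

```text
t: 17.32
tool_pos: [0.48, -0.3769, 0.2159]
force: [-0.1, -0.2, -3.1]
t 17.32 p [ 0.48   -0.3769  0.2159] yaw -5.94 z [-0.0004  0.001  -1.    ] F [-0.055  -0.1689 -3.1432] open 0.0375 g 20.0
turn 0.06 shift now-axes mm [ 0.9784  4.1265 65.8792] shift after turn mm [ 0.9519  4.0626 65.8835]
```

View pics/c7.png

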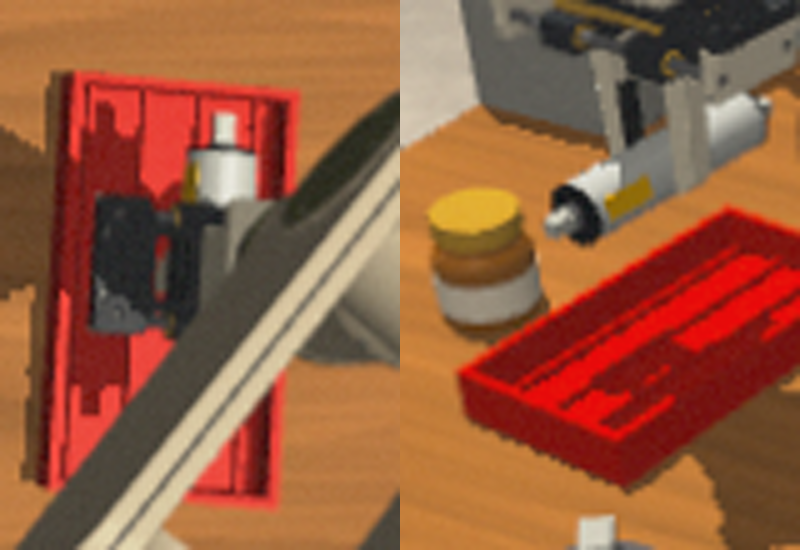

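```bash
python3 - <<'E'
from h import *
a=np.radians(-5.95);d=np.array([np.cos(a),np.sin(a),0])
P=np.array([.48,-.3769,.2159-.075+.005])+.095*d
print(proj("top",P),"seen",(420+226/5-.4,225+115/5-.4))
P2=np.array([.48,-.3769,.2159-.075])+.095*d
print("scene",proj("scene",P2),"seen",(185+(556-400)/5-.4,130+222/5-.4))
C=lambda x,y:np.array((420+x/5,225+y/5))-.4
S=lambda x,y:np.array((185+(x-400)/5,130+y/5))-.4
o=[("top",(.125,.068,.034),C(72,72)),("top",(.125,-.068,.034),C(298,93)),("top",(-.125,-.068,.034),C(275,507)),("top",(-.125,.068,.034),C(46,487))]
print(fit(o,[.5,-.37,0,0],0))
b=fit(o,[.5,-.37,0,0],0)[0]
for p,u in(((.125,-.068,.034),S(460,376)),((.125,.068,.034),S(622,440)),((-.125,-.068,.034),S(728,208))):print(proj("scene",place([*b,0],[p]))-u)
E
```

```text
[[464.44336452 247.6110432 ]] seen (464.8, 247.6)
scene [[213.88349116 175.46572805]] seen (215.79999999999998, 174.0)
(array([ 0.48036007, -0.38303216, -0.10838363]), array([[ 0.04, -0.43],
       [ 0.03, -0.6 ],
       [ 0.09,  0.61],
       [-0.16,  0.37]]))
[[-2.02581982 -0.90959729]]
[[-2.13396283  0.42962223]]
[[-0.90089719 -0.56405096]]
```

```bash
python3 -m jog '.3 0 .005 .01 .2;.3 0 0 .025 0;.3 0 0 .03 0;.3 0 0 .025 0;.3 0 0 .01 0;.3 0 0 .006 0;.3 0 0 .002 0;.3 0 0 0 0;.3 0 0 0 0'|sed -n '1,2p;4p'; python3 to.py .4803 -.382 .1 -6.2
```

```text
t: 18.27
tool_pos: [0.4802, -0.3838, 0.1101]
force: [0.6, -0.3, -3.7]
t 18.27 p [ 0.4802 -0.3838  0.1101] yaw -6.17 z [ 0.0021 -0.002  -1.    ] F [ 0.5621 -0.3391 -3.6855] open 0.0373 g 20.0
turn 0.03 shift now-axes mm [-0.1488 -1.7822 10.0942] shift after turn mm [-0.1264 -1.7642 10.0977]
```

```bash
python3 -m jog '.3 0 -.0015 .004 0;.3 0 0 .003 0;.3 0 0 .001 0;.3 0 0 0 0'|sed -n '1,2p;4p'; python3 -m jog '.3 0 0 .001 0;.3 0 0 0 0'|sed -n '2p;4p';
```

```text
t: 18.6
tool_pos: [0.4795, -0.3814, 0.1003]
force: [0.1, -0.4, -3.2]
tool_pos: [0.4796, -0.3815, 0.1002]
force: [-1.8, 2.4, 4.7]
```

```bash
python3 -m jog '.3 0 0 .001 0;.3 0 0 0 0'|sed -n '2p;4p'
```

```text
tool_pos: [0.4797, -0.3815, 0.1001]
force: [-6.8, 5.5, 13.1]
```

```bash
python3 -m jog '.3 0 0 -.0015 0;.3 0 0 0 0;.6 0 0 0 0;.6 0 0 0 0;.6 0 0 0 0;.6 0 0 -.005 0;.6 0 0 -.015 0;.6 0 0 -.035 0;.6 0 0 -.04 0;.6 0 0 -.02 0'; python3 to.py .5331 .3651 .21 2.36
```

```text
t: 19.77
tool_pos: [0.4806, -0.3825, 0.22]
orientation: [3.134, -0.169, 0.006]
force: [1.2, -1.5, 2.0]
opening: 0.0561
gripper_force: 0.0
t 19.77 p [ 0.4806 -0.3825  0.22  ] yaw -6.17 z [ 0.0038 -0.0036 -1.    ] F [ 1.2156 -1.4675  1.9906] open 0.0561 g 0.0
turn -8.53 shift now-axes mm [ -28.1534 -748.904     7.5416] shift after turn mm [  83.2657 -744.7634   10.0465]
```

```bash
python3 -m jog '.75 0 -.01 0 -4.27;.75 0 -.02 0 -4.26;.75 .0045 -.0395 0 0;.75 .0045 -.0395 0 0;.75 .0045 -.0395 0 0;.75 .0045 -.0395 0 0;.75 .0045 -.0395 0 0;.75 .0045 -.0395 0 0;.75 .0045 -.0395 0 0;.75 .0045 -.0395 0 0'|sed -n 1,2p; python3 -m jog '.75 .0045 -.0395 0 0;.75 .0045 -.0395 0 0;.75 .0045 -.0395 0 0;.75 .0045 -.0395 0 0;.75 .0045 -.0395 0 0;.75 .0045 -.0395 0 0;.75 .0045 -.0395 0 0;.75 .0045 -.0395 0 0;.75 0 0 0 0;.75 0 0 0 0'; python3 to.py .5331 .3651 .18 2.36;  python3 - <<'E'
from plant import robot
import cv2
s=robot.read_camera("top")["color"][:,:,::-1]
cv2.imwrite("pics/t3.png",s)
E
```

```text
t: 20.6
tool_pos: [0.5041, -0.0324, 0.2154]
t: 21.43
tool_pos: [0.5267, 0.285, 0.2148]
orientation: [3.141, 0.07, -0.0]
force: [0.2, -0.4, -0.6]
opening: 0.0699
gripper_force: 0.0
t 21.43 p [0.5267 0.285  0.2148] yaw 2.56 z [-0. -0. -1.] F [ 0.1708 -0.3599 -0.6171] open 0.0699 g 0.0
turn 0.2 shift now-axes mm [  9.9507 -79.7265  34.7722] shift after turn mm [  9.6646 -79.7613  34.773 ]
```

```bash
python3 -m jog '.75 .0025 -.027 0 .2;.75 .0035 -.027 0 0;.75 .0035 -.026 0 0;.75 0 0 .03 0;.75 0 0 .03 0;.75 0 0 .02 0;.75 0 0 .012 0;.75 0 0 0 0;.75 0 0 0 0'|sed -n 1,4p;python3 to.py .5331 .3651 .116 2.36
```

```text
t: 22.23
tool_pos: [0.5338, 0.3621, 0.1229]
orientation: [3.141, 0.057, -0.001]
force: [-0.7, -0.8, -0.3]
t 22.23 p [0.5338 0.3621 0.1229] yaw 2.08 z [-0.0005 -0.0004 -1.    ] F [-0.7102 -0.8367 -0.3176] open 0.0697 g 0.0
turn -0.28 shift now-axes mm [-0.6344 -3.0014  6.9466] shift after turn mm [-0.6237 -3.0016  6.9475]
```

```bash
python3 -m jog '.75 0 -.003 .004 -.25;.75 0 0 .003 0;.3 0 0 0 0;.3 0 0 0 0;.3 0 0 0 0;.3 0 0 0 0;.3 0 0 0 0;.3 0 0 0 0' 6;python3 to.py .5331 .3651 .116 2.36
```

```text
t: 22.9
tool_pos: [0.5335, 0.3663, 0.1159]
orientation: [-3.141, -0.066, -0.0]
force: [-0.2, -0.7, 0.2]
opening: 0.0376
gripper_force: 6.0
t 22.9 p [0.5335 0.3663 0.1159] yaw 2.42 z [ 0.0002  0.     -1.    ] F [-0.2309 -0.6788  0.2131] open 0.0376 g 6.0
turn 0.06 shift now-axes mm [-0.4012  1.1818 -0.081 ] shift after turn mm [-0.4     1.1822 -0.0809]
```

```bash
python3 -m jog '.3 0 0 0 0;.3 0 0 0 0;.3 0 0 -.004 0;.3 0 0 -.01 0;.3 0 0 -.02 0;.3 0 0 -.03 0;.3 0 0 -.03 0;.3 0 0 -.01 2;.3 0 0 0 3;.3 0 0 0 2' 20|sed -n '1,2p;4,6p';python3 to.py .521 .0201 .215 -4.6
```

```text
t: 23.73
tool_pos: [0.534, 0.3666, 0.2223]
force: [-0.1, -0.0, -4.2]
opening: 0.0375
gripper_force: 20.0
t 23.73 p [0.534  0.3666 0.2223] yaw -4.74 z [ 0.0028  0.0016 -1.    ] F [-0.0999 -0.039  -4.2336] open 0.0375 g 20.0
turn -0.14 shift now-axes mm [ 15.6497 346.4453   6.739 ] shift after turn mm [ 14.7931 346.4707   7.3433]
```

```bash
python3 -m jog '.3 .001 .015 0 0;.3 .0015 .033 0 0;.3 .0015 .037 0 0;.3 .0015 .037 0 0;.3 .0015 .037 0 0;.3 .0015 .037 0 0;.3 .0015 .037 0 0;.3 .0015 .037 0 0;.3 .0015 .037 0 0;.3 .0015 .02 0 0' |sed -n '1,2p;4,6p';python3 -m jog '.3 0 .012 0 0;.3 0 .003 0 0;.3 0 0 0 0;.3 0 0 0 0'|sed -n 1,2p;python3 to.py .521 .0201 .1405 -4.6
```

```text
t: 24.57
tool_pos: [0.5211, 0.0357, 0.2204]
force: [-0.5, 0.5, -3.7]
opening: 0.0377
gripper_force: 20.0
t: 24.9
tool_pos: [0.5205, 0.0252, 0.2199]
t 24.9 p [0.5205 0.0252 0.2199] yaw -4.56 z [-0.      0.0007 -1.    ] F [ 0.2392 -0.3619 -2.8726] open 0.0375 g 20.0
turn 0.04 shift now-axes mm [ 0.8933  5.1262 79.3495] shift after turn mm [ 0.8915  5.0711 79.3531]
```

```bash
python3 -m jog '.3 .001 .005 0 0;.3 0 0 .02 0;.3 0 0 .025 0;.3 0 0 .01 0;.3 0 0 0 0;.3 0 0 0 0;.3 0 0 0 0' |sed -n '1,2p;4,6p';python3 to.py .521 .0201 .1405 -4.65;  python3 - <<'E'
from plant import robot
import cv2
s=robot.read_camera("scene")["color"][:,:,::-1]
cv2.imwrite("pics/c8.png",cv2.resize(s[160:290,250:430],None,fx=4.4,fy=4.4,interpolation=cv2.INTER_CUBIC))
E
```

```text
t: 25.48
tool_pos: [0.5218, 0.0194, 0.166]
force: [0.4, -0.5, -2.8]
opening: 0.0375
gripper_force: 20.0
t 25.48 p [0.5218 0.0194 0.166 ] yaw -4.55 z [ 0.0014 -0.     -1.    ] F [ 0.3999 -0.4864 -2.78  ] open 0.0375 g 20.0
turn 0.1 shift now-axes mm [-0.9043 -0.5808 25.4673] shift after turn mm [-0.8691 -0.5815 25.4685]
```

View pics/c8.png

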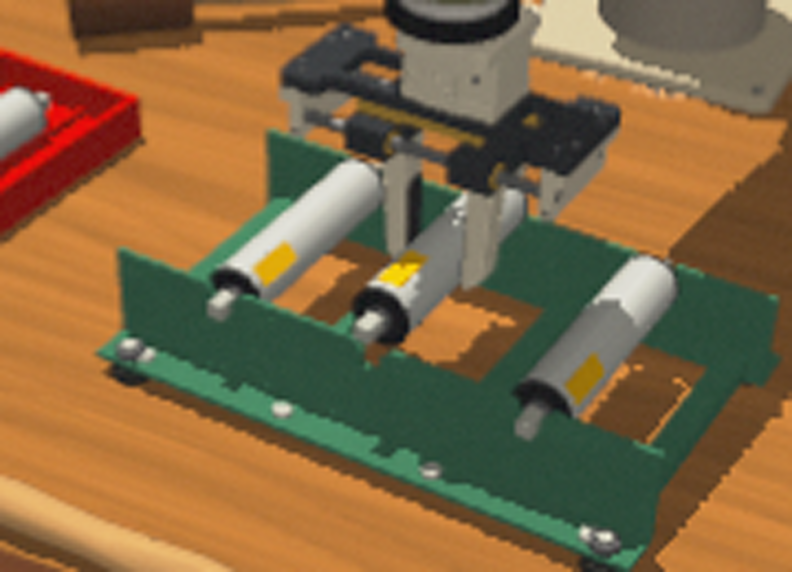

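The picture shows the new roller hanging right above the open middle slot (notch near (375,355)), and the old roller lying in the tray. I'll lower it.

```bash
python3 -m jog '.3 -.0005 -.0005 .006 .1;.3 0 0 .006 0;.3 0 0 .004 0;.3 0 0 .003 0;.3 0 0 0 0;.3 0 0 0 0' |sed -n '1,2p;4p';python3 -m jog '.3 0 0 .002 0;.3 0 0 .001 0;.3 0 0 0 0;.3 0 0 0 0' |sed -n '1,2p;4p'
```

```text
t: 26.03
tool_pos: [0.5204, 0.0196, 0.1453]
force: [0.3, -0.3, -2.5]
t: 26.37
tool_pos: [0.5206, 0.0197, 0.1428]
force: [-0.7, -0.2, -2.5]
```

```bash
python3 -m jog '.3 0 0 .001 0;.3 0 0 .0005 0;.3 0 0 0 0;.3 0 0 0 0' |sed -n '1,2p;4p'
```

```text
t: 26.7
tool_pos: [0.5206, 0.0197, 0.1412]
force: [-0.5, 0.1, -3.0]
```

```bash
python3 -m jog '.3 0 0 .0007 0;.3 0 0 0 0;.3 0 0 0 0' |sed -n '1,2p;4p'
```

```text
t: 26.95
tool_pos: [0.5206, 0.0197, 0.1405]
force: [-0.1, 0.1, -2.9]
```

```bash
python3 -m jog '.3 0 0 .0006 0;.3 0 0 0 0;.3 0 0 0 0' |sed -n '1,2p;4p'
```

```text
t: 27.2
tool_pos: [0.5207, 0.0197, 0.1402]
force: [-0.8, 0.3, -0.3]
```

```bash
python3 -m jog '.3 0 0 .0007 0;.3 0 0 0 0;.3 0 0 0 0' |sed -n '2p;4p'; python3 -m jog '.6 0 0 0 0;.6 0 0 0 0;.6 0 0 0 0;.6 0 0 -.005 0;.6 0 0 -.015 0;.6 0 0 -.035 0;.6 0 0 -.04 0;.6 0 0 -.02 0;.6 0 0 0 0;.6 0 0 0 0' |sed -n '1,2p;4,5p'
```

```text
tool_pos: [0.5208, 0.0197, 0.1401]
force: [-5.3, 1.1, 7.4]
t: 28.28
tool_pos: [0.5217, 0.0196, 0.2564]
force: [-0.4, -0.6, -1.1]
opening: 0.0556
```

```bash
python3 -m jog '.6 0 0 -.02 0;.6 -.03 0 -.02 0;.6 -.035 0 0 0;.6 -.035 0 0 0;.6 0 0 0 0'|sed -n 1,2p; python3 - <<'E'
from plant import robot
import cv2,numpy as np
s=robot.read_camera("scene")["color"][:,:,::-1]; t=robot.read_camera("top")["color"][:,:,::-1]
a=cv2.resize(s[165:295,185:430],(784,416),interpolation=cv2.INTER_CUBIC); b=cv2.resize(t[225:335,170:490],(520,179),interpolation=cv2.INTER_CUBIC)
c=np.zeros((595,784,3),np.uint8);c[:416]=a;c[416:,:520]=b
cv2.imwrite("pics/c9.png",c)
E
```

```text
t: 28.7
tool_pos: [0.4156, 0.0285, 0.2915]
```

View pics/c9.png

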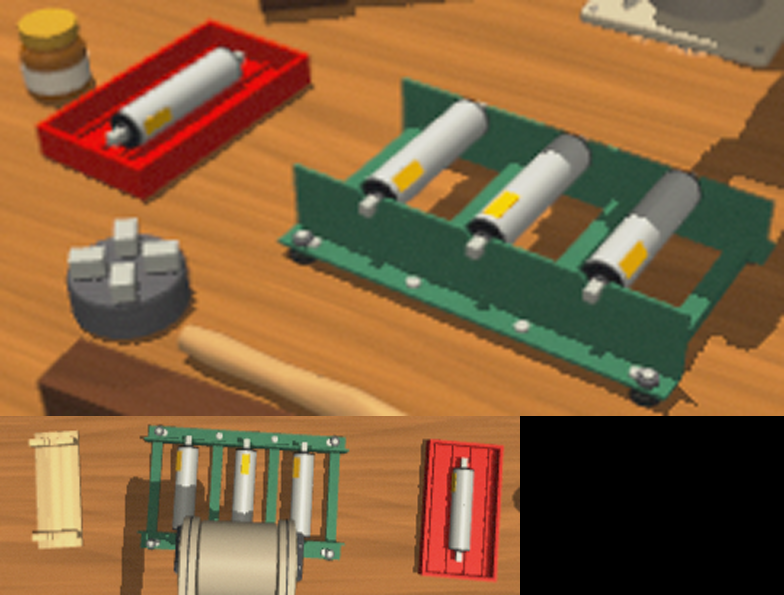

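The worn roller lies in the tray's centre trough. The new one sits in the middle slots level with its neighbours, and nothing else has moved.

```bash
python3 -c "
from plant import robot
print(robot.close_job())"
```

```text
the job is handed in; nothing more can be done
None
```

I handed the job in at about 29 s: I spun all three rollers, found the middle one dragging (about 4 N), laid it in the red tray and set the new roller in the middle slots. The highest load I read on a roller in the bed was about 22 N. The near axle end looks home in the pictures; the arm hides the far end, which I judged from the seating height.

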